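Complete the gift boxes with their matching jars

TASK

Each of the four open gift boxes holds a metal tin and still lacks its jar of nuts. Pick out the four clear jars from among the goods on the bench, lift each over the rim of the box whose tin has the same shape and size as the jar, and set it down gently (not dropped) and upright on the floor of the empty cell. Leave the two spare tins standing and the boxes where they are.

Things in the scene. Friction and masses are not known exactly. Their poses are not given: they have to be found in the camera images.
- jar_large: Closed clear jar of brown nuts with a paper label band and a white lid: large round jar, 64 mm diameter, 78 mm tall. Stands upright, loose, 0.2 kg or so. Origin: centre of its underside; z up. Straight-sided body up to 62 mm; the lid (the top 16 mm) is 7 mm narrower all round.
- jar_slim: Closed clear jar of brown nuts with a paper label band and a white lid: slim round jar, 42 mm diameter, 86 mm tall. Stands upright, loose, 0.2 kg or so. Origin: centre of its underside; z up. Straight-sided body up to 70 mm; the lid (the top 16 mm) is 7 mm narrower all round.
- jar_square: Closed clear jar of brown nuts with a paper label band and a white lid: square jar, 52 x 52 mm, 80 mm tall. Stands upright, loose, 0.2 kg or so. Origin: centre of its underside; z up, x and y square to its sides. Straight-sided body up to 64 mm; the lid (the top 16 mm) is 7 mm narrower all round.
- jar_oblong: Closed clear jar of brown nuts with a paper label band and a white lid: oblong jar, 72 mm (its x) by 40 mm (its y), 82 mm tall. Stands upright, loose, 0.2 kg or so. Origin: centre of its underside; z up, x and y square to its sides. Straight-sided body up to 66 mm; the lid (the top 16 mm) is 7 mm narrower all round.
- box_large: Open card gift box, loose, 0.55 kg: two cells. The +x cell holds, wedged, a metal large round tin, 64 mm diameter, 66 mm tall (centre 81 mm from origin); the -x cell is empty. Origin: underside, below the empty cell's centre; x towards the tin, z up. Empty cell 88 x 88 mm inside; floor, walls, divider 3 mm thick; rims 25 mm above the bench. Outside 165 x 94, x from -47 to +118 mm.
- box_slim: Open card gift box, loose, 0.55 kg: two cells. The +x cell holds, wedged, a metal slim round tin, 42 mm diameter, 76 mm tall (centre 59 mm from origin); the -x cell is empty. Origin: underside, below the empty cell's centre; x towards the tin, z up. Empty cell 66 x 66 mm inside; floor, walls, divider 3 mm thick; rims 25 mm above the bench. Outside 121 x 72, x from -36 to +85 mm.
- box_square: Open card gift box, loose, 0.55 kg: two cells. The +x cell holds, wedged, a metal square tin, 52 x 52 mm, 70 mm tall (centre 69 mm from origin); the -x cell is empty. Origin: underside, below the empty cell's centre; x towards the tin, z up. Empty cell 76 x 76 mm inside; floor, walls, divider 3 mm thick; rims 25 mm above the bench. Outside 141 x 82, x from -41 to +100 mm.
- box_oblong: Open card gift box, loose, 0.55 kg: two cells. The +x cell holds, wedged, a metal oblong tin, 72 (along x) x 40 mm, 72 mm tall (centre 89 mm from origin); the -x cell is empty. Origin: underside, below the empty cell's centre; x towards the tin, z up. Empty cell 96 (along x) x 64 mm inside; floor, walls, divider 3 mm thick; rims 25 mm above the bench. Outside 181 x 70, x from -51 to +130 mm.
- tin_large: Spare bare metal tin, not a jar: round, 64 mm diameter, 66 mm tall, standing loose among the jars. Origin: centre of its underside.
- tin_oblong: Spare bare metal tin, not a jar: oblong, 72 mm (its x) by 40 mm (its y), 72 mm tall, standing loose among the jars. Origin: centre of its underside.

How it is judged:
By the outcome, as a careful person would: the job done as asked, in the order asked, and still so for the second after the job is handed in, with the robot touching nothing.
It also fails if it takes over 128 s, if anything falls off the work surface, if the arm or the gripper's body presses on something with over 40 N, if the wrist force passes 120 N, or if a joint passes its speed limit or range.

ROBOT

A 7-joint arm with a two-finger parallel gripper is mounted at the origin on the work surface. World frame = base frame: x ahead of the robot, y to its left, z up, the work surface at z = 0. Lengths are in m, angles in rad, forces in N, time in s.
With the tool pointing down it reaches from about 0.4 to 0.9 m from the base axis. Payload 5.5 kg.
Tool frame: the origin (TCP) lies at the very end of the fingers, on their centre line; the grasp point (between the pads) lies 19 mm behind it; z points along the fingers, y is the line along which they close (so a half turn about z gives the same grasp; the last joint's range is limited). The gripper opens to 92 mm and grips with 3 to 60 N. Pads are 19 mm wide; open, the fingers measure 130 mm over their backs; the gripper's body (75 mm by 190 mm) begins 47 mm behind the grasp point.
Start: joints at [1.569, 0.501, -0.427, 1.55, 0.221, 1.138, -0.21], TCP at [0.17, -0.627, 0.227] pointing down, gripper open.
Joint ranges: [-2.88, 2.88], [-0.31, 2.03], [-1.54, 1.56], [0.2, 2.42], [-1.41, 4.55], [0.19, 2.02], [-2.57, 2.57]. Speed limits (rad/s): [2.57, 2.57, 3.14, 3.14, 3.14, 3.14, 3.14].

INTERFACE

Orientations are given as a rotation vector (axis times angle).
In Python, from workcell import robot gives the robot as it stands.
- The arm moves only by the shell command python3 -m crank 'ROWS' [FORCE]. ROWS is text: rows parted by semicolons, each of 5 numbers parted by spaces: the closure, from 0 (fully open) to 1 (shut), then the shift along the tool's x, y, z in mm, then the turn about the tool's z in rad. A call has 1 to 20 rows; each row shifts and turns the commanded pose from where the row before left it, along the tool's axes as they then stand; what a row does not reach is not made up. A row lasts 1/8 s, in which the tool goes at most 62.5 mm and 10.7 degrees, less where a joint would pass 70% of its speed; a pose out of reach is approached as far as the arm can. A call is refused whole if a number of a shift passes 62.5 or a number of a turn 0.188, either way. A call with a gripper value outside its range is refused whole. The fingers move at their own pace and stop on an object; FORCE is the grip in N (left out, the last holds). Time passes only in rows, so rows that do not move let the fingers close. It gives the time, the measured TCP pose, the force, the opening and the grip force at its end, in the units of the state.
- robot.observe(): the state, without advancing time (a new reading comes with each control period).
- robot.snapshot(name): name is "scene" or "top" or "wrist"; returns a dict with "color" (384x512x3 uint8, red, green, blue), "range_z" (384x512 float32, m along the optical axis (not along the pixel's ray), 0 where there is no reading), "intrinsics" (3x3 intrinsics, pixels), "R" (3x3) and "t" (3): a world point X has camera coordinates R X + t; the wrist camera has in their place "tool_from_camera" (4x4, takes a point from camera to tool coordinates, whose origin is the TCP and whose axes are the flange's). Camera axes: x right, y down, z forward; pixel columns grow to the right and rows downward; lengths in m; the calibration is good to about 2 mm. A picture is of the moment at which its call begins: read the wrist's pose just before it.
- robot.finish_job(): hands the job in; it is judged then, once.
The state is a dict: "time_s": time; "joints": joint angles; "dq": joint speeds; "tau": joint torques, N m; "tcp_pos": TCP position; "eef_rot": TCP orientation; "ft_force": force on the tool from outside, world axes, zero at the start; "ft_torque": the same for the moment, N m; "opening": finger opening in m; "grip_force": force on a finger pad.
Only numpy, scipy, OpenCV 4.12 (cv2) and the standard library are available. Lean on these libraries where they do the work, as an engineer would, in place of code of your own. Each camera call takes 0.05 s, during which the arm holds its last target. There are 200 camera calls.

## Working session

There is one attempt and no reset: what is moved stays moved. The work goes in short steps, Python scripts to look and compute and a shell command to move; the robot and the scene stay as the last step left them, time stands still between calls to the robot, and variables do not carry over. Pictures are saved under pics/ and viewed, at most 14 in all, crops included, and the job is handed in when it is done.

```bash
mkdir -p pics; ls; cat > h.py <<'E'
import numpy as np,cv2
from workcell import robot
def snap(n):
    s=robot.snapshot(n); return s
def world(s,R=None,t=None):
    K=s["intrinsics"];z=s["range_z"].astype(float);v,u=np.mgrid[:z.shape[0],:z.shape[1]]
    P=np.stack([(u-K[0,2])/K[0,0]*z,(v-K[1,2])/K[1,1]*z,z],-1)
    if "R" in s: return (P-s["t"])@s["R"]   # R^T (P-t)
    T=s["tool_from_camera"];return (P@T[:3,:3].T+T[:3,3])@R.T+t
E
python3 - <<'E'
from h import *
print(robot.observe())
for n in("scene","top"):
    s=snap(n);np.savez("pics/"+n,**s);cv2.imwrite(f"pics/{n}.png",cv2.resize(s["color"][...,::-1],(800,600)))
    print(n,s["intrinsics"],s["R"],s["t"])
E
```

```text
pics
{'time_s': 0.0, 'joints': array([ 1.56915976,  0.50182533, -0.42679289,  1.55147187,  0.22079098,
        1.1382622 , -0.21029489]), 'dq': array([ 1.67532565e-03,  4.10175819e-04,  1.06506985e-03, -5.37384524e-05,
        6.23536000e-06,  1.14089873e-03, -1.50644035e-04]), 'tau': array([ 8.06965763e-04, -5.66597772e+01, -5.81579089e+00, -2.79117984e+01,
       -6.86747907e-02,  3.09984328e-02,  2.28249714e-04]), 'tcp_pos': array([ 0.16991916, -0.62667227,  0.2256835 ]), 'eef_rot': array([-3.11218907e+00, -4.14634656e-01,  2.80357414e-04]), 'ft_force': array([-0.28633699,  0.19792228, -0.09906273]), 'ft_torque': array([-0.01584056,  0.04241869,  0.00964345]), 'grip_force': 0.0, 'opening': 0.09177549100406439}
scene [[468.38737562   0.         251.96438956]
 [  0.         468.38737562 188.2224046 ]
 [  0.           0.           1.        ]] [[ 0.80543872  0.592424   -0.01738628]
 [ 0.3213727  -0.46119904 -0.82705201]
 [-0.497984    0.66055224 -0.56185646]] [-0.42730386 -0.11413919  1.35299588]
top [[488.30472581   0.         256.67395648]
 [  0.         488.30472581 194.03171941]
 [  0.           0.           1.        ]] [[-0.02714712 -0.99959945  0.0079989 ]
 [-0.99572958  0.02633398 -0.0884824 ]
 [ 0.08823631 -0.01036678 -0.99604562]] [0.00161408 0.54918984 1.20145706]
```

View pics/top.png

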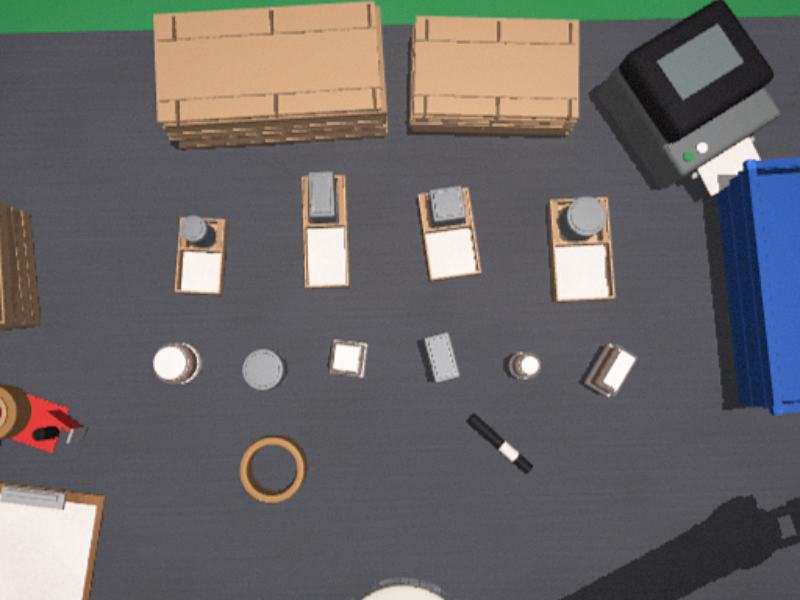

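View pics/scene.png

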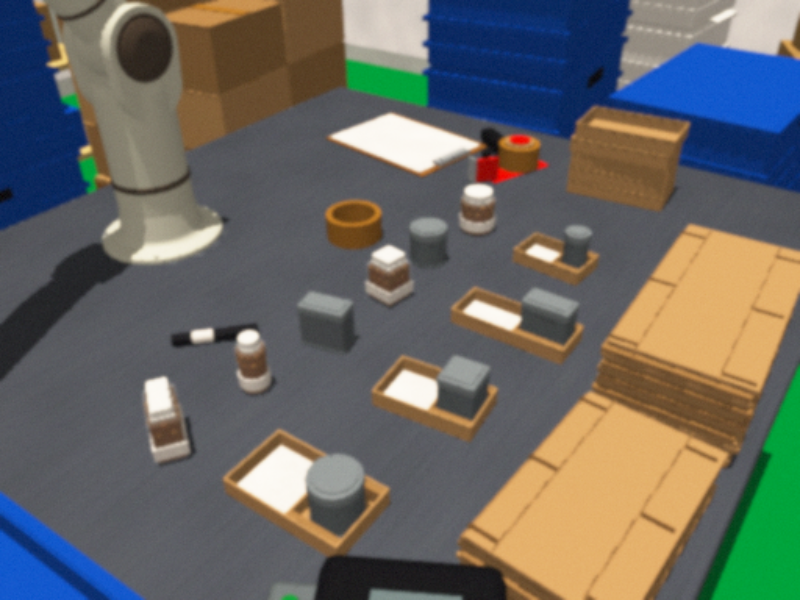

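The top view shows four white-lidged jars in the row (800×600 px): large (175,363), square (348,358), slim (525,365), oblong (612,370). Bare tins are at (264,369) and (441,357). The boxes are slim (200,255), oblong (326,230), square (450,232) and large (582,248). The scene view agrees.

```bash
cat > m.py <<'E'
from h import *
def segs(s,P,lo,hi,mask,minpts=60):
    m=((P[...,2]>lo)&(P[...,2]<hi)&mask&(P[...,0]>.3)&(P[...,0]<.9)&(abs(P[...,1])<.65)).astype(np.uint8)
    n,l,st,_=cv2.connectedComponentsWithStats(m)
    for i in range(1,n):
        if st[i,4]<minpts: continue
        p=P[l==i]; r=cv2.minAreaRect((p[:,:2]*1000).astype(np.float32))
        print([round(float(st[i,0]+st[i,2]/2)),round(float(st[i,1]+st[i,3]/2))],"n",st[i,4],"z",p[:,2].mean().round(4),"c",np.round(r[0],1),"wh",np.round(r[1],1),"ang",round(r[2],1))
E
python3 - <<'E'
from m import *
s=dict(np.load("pics/top.npz"));P=world(s);c=s["color"].astype(int)
w=(c.min(2)>150)
print("bench",np.median(P[230:300,150:350,2]))
print("lids");segs(s,P,.07,.1,w)
print("tops");segs(s,P,.055,.1,P[...,2]>0)
brown=(c[...,0]-c[...,2]>40)
print("rims");segs(s,P,.018,.032,P[...,2]>0,40)
print("brown");segs(s,P,.006,.04,brown,40)
print("floors");segs(s,P,-.01,.015,w)
E
```

```text
bench 1.9967471796921457e-05
lids
[206, 124] n 320 z 0.0737 c [719.9 108.2] wh [68.8 36.2] ang 1.8
[288, 130] n 251 z 0.0724 c [700.8 -89.5] wh [48.7 46.8] ang 5.2
[124, 146] n 170 z 0.0772 c [669.5 306.6] wh [37.5 35.5] ang 89.9
[284, 230] n 260 z 0.0722 c [460.7 -72.3] wh [68.4 35.9] ang 12.7
[222, 230] n 252 z 0.0787 c [462.6  74. ] wh [37.9 37.9] ang 81.9
[108, 232] n 341 z 0.0769 c [463.1 343.4] wh [48.3 47.5] ang 88.5
[396, 238] n 259 z 0.0811 c [ 433.9 -341.4] wh [26.4 59.8] ang 56.0
[338, 234] n 111 z 0.0839 c [ 444.7 -203.6] wh [27.4 26.3] ang 88.4
tops
[444, 80] n 2275 z 0.0865 c [ 802.5 -468.8] wh [264.9 153.7] ang 80.5
[316, 66] n 3219 z 0.0732 c [ 864.5 -168.5] wh [262.7  79.1] ang 87.9
[176, 82] n 783 z 0.0778 c [828.6 176.5] wh [ 10.7 347.4] ang 2.5
[206, 126] n 491 z 0.0723 c [719.3 108.7] wh [72.6 40.1] ang 0.6
[480, 186] n 1311 z 0.0794 c [ 552.3 -549. ] wh [364.5   9.6] ang 2.4
[498, 184] n 2836 z 0.0922 c [ 554.7 -606.6] wh [349.3  68. ] ang 2.0
[286, 131] n 460 z 0.0705 c [699.4 -88.4] wh [52.9 51.7] ang 6.3
[374, 139] n 540 z 0.0668 c [ 674.7 -306.1] wh [62.7 62
[... 1771 characters left out ...]
9.3 107.7] wh [179.6  70.3] ang 0.9
[288, 150] n 405 z 0.0224 c [660.2 -93.2] wh [141.4  82.4] ang 6.5
[372, 160] n 466 z 0.0227 c [ 629.8 -308.1] wh [165.4  96.5] ang 1.2
[128, 164] n 386 z 0.0213 c [635.1 310.5] wh [ 73.9 121.8] ang 85.9
[10, 264] n 198 z 0.0236 c [395.5 600.3] wh [80.2 30. ] ang 4.6
[42, 268] n 80 z 0.023 c [381.3 521.4] wh [44.1  5.8] ang 51.9
[189, 290] n 43 z 0.0258 c [322. 158.] wh [48.7  7.2] ang 36.4
floors
[210, 164] n 884 z 0.0023 c [631.8 107.6] wh [94.5 62.1] ang 0.6
[289, 162] n 825 z 0.0023 c [632.8 -97.3] wh [73.6 74.5] ang 6.8
[372, 174] n 1076 z 0.0025 c [ 595.4 -310.6] wh [87.2 83.8] ang 1.6
[128, 174] n 593 z 0.0024 c [612.  314.6] wh [61.  64.6] ang 85.5
```

```bash
cat > g.py <<'E'
import sys
from h import *
from scipy.spatial.transform import Rotation as Rn
def go(x,y,z,fy):  # mm, mm, mm, finger line angle deg (world)
    o=robot.observe();R=Rn.from_rotvec(o["eef_rot"]).as_matrix();p=o["tcp_pos"]*1000
    cur=np.degrees(np.arctan2(R[1,1],R[0,1]))
    d=(fy-cur+90)%180-90
    Rt=R@Rn.from_euler("z",-d,degrees=True).as_matrix()
    a=np.array([x,y,z])-p
    print("t",round(o["time_s"],2),"tcp",p.round(1),"fy",round(cur,1),"tilt",R[2,2].round(4),"j",np.round(o["joints"],2),"open",o["opening"].round(4),"grip",o["grip_force"].round(1),"ft",o["ft_force"].round(1))
    print("turn",round(-np.radians(d),3),"shift after turn",(Rt.T@a).round(1),"| shift now (no turn)",(R.T@a).round(1))
if __name__=="__main__": go(*map(float,sys.argv[1:5]))
E
python3 g.py 433 -340.7 150 56.5
```

```text
Traceback (most recent call last):
  File "g.py", line 12, in <module>
    if __name__=="__main__": go(*map(float,sys.argv[1:5]))
                             ~~^^^^^^^^^^^^^^^^^^^^^^^^^^^
  File "g.py", line 10, in go
    print("t",round(o["time_s"],2),"tcp",p.round(1),"fy",round(cur,1),"tilt",R[2,2].round(4),"j",np.round(o["joints"],2),"open",o["opening"].round(4),"grip",o["grip_force"].round(1),"ft",o["ft_force"].round(1))
                                                                                                                                ^^^^^^^^^^^^^^^^^^
AttributeError: 'float' object has no attribute 'round'
```

```bash
sed -i 's/o\["opening"\].round(4)/round(o["opening"],4)/; s/o\["grip_force"\].round(1)/round(o["grip_force"],1)/' g.py
python3 g.py 433 -340.7 150 56.5
```

```text
t 0.1 tcp [ 169.9 -626.7  225.8] fy -74.8 tilt -1.0 j [ 1.57  0.5  -0.43  1.55  0.22  1.14 -0.21] open 0.0919 grip 0.0 ft [-0.6  0.1 -1. ]
turn 0.85 shift after turn [  61.6 -383.6   76.2] | shift now (no turn) [ 328.8 -207.1   76.2]
```

```bash
python3 -m crank '0 41.1 -25.9 0 0;0 41.1 -25.9 0 0;0 41.1 -25.9 0 0;0 41.1 -25.9 0 0;0 41.1 -25.9 0 0;0 41.1 -25.9 0 0;0 41.1 -25.9 0 0;0 41.1 -25.9 0 0;0 0 0 15 0.17;0 0 0 15 0.17;0 0 0 15 0.17;0 0 0 15 0.17;0 0 0 15 0.17;0 0 0 0 0;0 0 0 0 0' 25; python3 g.py 433 -340.7 31 56.5
```

```text
time_s: 1.98
tcp_pos: [0.4335, -0.3412, 0.1521]
eef_rot: [-3.01, 0.901, -0.0]
ft_force: [0.5, 0.3, -0.6]
opening: 0.0921
grip_force: 0.0
t 1.98 tcp [ 433.5 -341.2  152.1] fy -123.3 tilt -1.0 j [ 0.93  0.41 -0.39  1.87  0.2   0.9  -1.7 ] open 0.0921 grip 0.0 ft [ 0.5  0.3 -0.6]
turn 0.003 shift after turn [ -0.8  -0.2 121.1] | shift now (no turn) [ -0.8  -0.2 121.1]
```

```bash
python3 -m crank '0 0 0 25 0;0 0 0 25 0;0 0 0 25 0;0 0 0 25 0;0 0 0 12 0;0 0 0 9 0;0 0 0 0 0;1 0 0 0 0;1 0 0 0 0;1 0 0 0 0;1 0 0 0 0;1 0 0 0 0;1 0 0 0 0;1 0 0 0 0;1 0 0 -5 0;1 0 0 -20 0;1 0 0 -40 0;1 0 0 -40 0;1 0 0 -15 0;1 0 0 0 0' 25; python3 g.py 630.3 107.2 150 91
```

```text
time_s: 4.47
tcp_pos: [0.4337, -0.3419, 0.1519]
eef_rot: [3.007, -0.906, 0.004]
ft_force: [0.3, 0.5, -3.5]
opening: 0.04
grip_force: 25.0
t 4.47 tcp [ 433.7 -341.9  151.9] fy -123.5 tilt -1.0 j [ 0.94  0.41 -0.4   1.87  0.2   0.9  -1.71] open 0.04 grip 25.0 ft [ 0.3  0.5 -3.5]
turn -0.603 shift after turn [ 204.4 -445.6    1.4] | shift now (no turn) [ -84.3 -483.     1.4]
```

```bash
python3 -m crank '1 -3.3 -23 0 0;1 -7 -40 0 0;1 -7 -40 0 0;1 -7 -40 0 0;1 -7 -40 0 0;1 -7 -40 0 0;1 -7 -40 0 0;1 -7 -40 0 0;1 -7 -40 0 0;1 -7 -40 0 0;1 -7 -40 0 0;1 -7 -40 0 0;1 -4 -20 0 0;1 0 0 0 -0.15;1 0 0 0 -0.15;1 0 0 0 -0.15;1 0 0 0 -0.15;1 0 0 0 0;1 0 0 0 0'; python3 g.py 630.3 107.2 36 91; python3 - <<'E'
from h import *
s=snap("wrist");cv2.imwrite("pics/w1.png",s["color"][...,::-1]);print(s["tool_from_camera"].round(3))
E
```

```text
time_s: 6.85
tcp_pos: [0.629, 0.1076, 0.1494]
eef_rot: [3.141, 0.019, -0.003]
ft_force: [-0.5, -0.8, -2.2]
opening: 0.04
grip_force: 25.0
t 6.85 tcp [629.  107.6 149.4] fy -89.3 tilt -1.0 j [ 0.16  0.58 -0.52  1.64  0.33  1.01 -2.02] open 0.04 grip 25.0 ft [-0.5 -0.8 -2.2]
turn -0.006 shift after turn [  1.5   0.4 113.4] | shift now (no turn) [  1.5   0.4 113.4]
[[ 0.001 -0.956 -0.294  0.079]
 [ 1.     0.001 -0.001 -0.   ]
 [ 0.001 -0.294  0.956 -0.158]
 [ 0.     0.     0.     1.   ]]
```

View pics/w1.png

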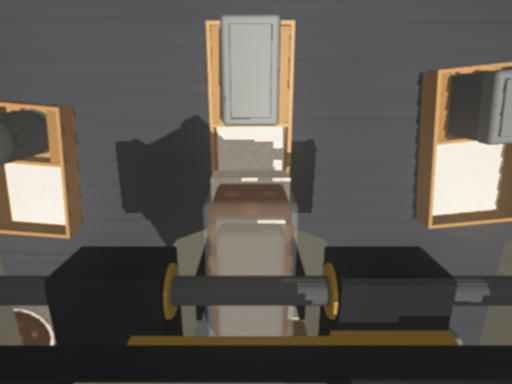

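Wrist view: the jar (about x 205–297) is in line with the oblong box (208–295), behind its tin. I'll lower it.

```bash
python3 -m crank '1 1.4 0.3 15 0;1 0 0 25 0;1 0 0 25 0;1 0 0 20 0;1 0 0 12 0;1 0 0 8 0;1 0 0 4 0;1 0 0 2 0;1 0 0 1 0;1 0 0 0 0;1 0 0 0 0';  python3 g.py 630.3 107.2 34 91
```

```text
time_s: 8.28
tcp_pos: [0.6314, 0.1076, 0.039]
eef_rot: [-3.141, -0.023, -0.001]
ft_force: [-0.1, -0.1, -2.5]
opening: 0.04
grip_force: 25.0
t 8.28 tcp [631.4 107.6  39. ] fy -89.2 tilt -1.0 j [ 0.12  0.72 -0.46  1.69  0.41  0.82 -2.08] open 0.04 grip 25.0 ft [-0.1 -0.1 -2.5]
turn -0.003 shift after turn [-1.1  0.4  5. ] | shift now (no turn) [-1.1  0.4  5. ]
```

```bash
python3 -m crank '1 0 0 2 0;1 0 0 1 0;1 0 0 1 0;1 0 0 0 0;1 0 0 0 0';  python3 -m crank '1 0 0 1 0;1 0 0 0 0;1 0 0 0 0'
```

```text
time_s: 8.9
tcp_pos: [0.6312, 0.1076, 0.0347]
eef_rot: [3.142, 0.023, 0.0]
ft_force: [-1.9, 0.0, -2.8]
opening: 0.0402
grip_force: 25.0
time_s: 9.28
tcp_pos: [0.6313, 0.1077, 0.0339]
eef_rot: [-3.141, -0.023, -0.001]
ft_force: [0.1, 0.8, -1.7]
opening: 0.0401
grip_force: 25.0
```

```bash
python3 -m crank '1 0 0 0.7 0;1 0 0 0 0;1 0 0 0 0'
```

```text
time_s: 9.65
tcp_pos: [0.6314, 0.1077, 0.0338]
eef_rot: [3.141, 0.023, 0.001]
ft_force: [-1.8, -0.7, 5.8]
opening: 0.04
grip_force: 25.0
```

```bash
python3 -m crank '0.5 0 0 0 0;0.4 0 0 0 0;0.2 0 0 0 0;0 0 0 0 0;0 0 0 -10 0;0 0 0 -30 0;0 0 0 -40 0;0 0 0 -36 0;0 0 0 0 0;0 0 0 0 0'; python3 g.py 444 -203.2 150 91
```

```text
time_s: 10.9
tcp_pos: [0.6309, 0.1074, 0.1491]
eef_rot: [3.141, 0.023, -0.0]
ft_force: [0.4, 0.4, -1.3]
opening: 0.0919
grip_force: 0.0
t 10.9 tcp [630.9 107.4 149.1] fy -89.2 tilt -1.0 j [ 0.16  0.58 -0.52  1.64  0.33  1.   -2.02] open 0.0919 grip 0.0 ft [ 0.4  0.4 -1.3]
turn -0.003 shift after turn [-192.3  307.3   -0.8] | shift now (no turn) [-191.5  307.8   -0.8]
```

```bash
python3 -m crank '0 -21.3 34.2 0 0;0 -21.3 34.2 0 0;0 -21.3 34.2 0 0;0 -21.3 34.2 0 0;0 -21.3 34.2 0 0;0 -21.3 34.2 0 0;0 -21.3 34.2 0 0;0 -21.3 34.2 0 0;0 -21.3 34.2 0 0;0 0 0 0 -0.18;0 0 0 0 -0.18;0 0 0 0 -0.18;0 0 0 0 -0.18;0 0 0 0 -0.18;0 0 0 0 -0.18;0 0 0 0 -0.18;0 0 0 0 -0.18;0 0 0 0 -0.18'; python3 -m crank '0 0 0 0 -0.18;0 0 0 0 -0.18;0 0 0 0 -0.18;0 0 0 0 -0.18;0 0 0 0 -0.18;0 0 0 0 -0.18;0 0 0 0 -0.18;0 0 0 0 -0.18;0 0 0 0 0;0 0 0 0 0';python3 g.py 444 -203.2 31 85.9; python3 - <<'E'
from h import *
s=snap("top");np.savez("pics/top2",**s);cv2.imwrite("pics/top2.png",cv2.resize(s["color"][...,::-1],(800,600)))
E
```

```text
time_s: 13.15
tcp_pos: [0.443, -0.2025, 0.1478]
eef_rot: [-2.141, -2.296, 0.0]
ft_force: [-0.1, -0.3, 0.2]
opening: 0.0916
grip_force: 0.0
time_s: 14.4
tcp_pos: [0.4436, -0.2027, 0.1484]
eef_rot: [-0.11, -3.139, -0.002]
ft_force: [0.4, 0.6, 0.7]
opening: 0.0919
grip_force: 0.0
t 14.4 tcp [ 443.6 -202.7  148.4] fy 86.0 tilt -1.0 j [ 1.29  0.55 -1.16  2.01  0.61  0.99  1.33] open 0.0919 grip 0.0 ft [0.4 0.6 0.7]
turn 0.001 shift after turn [ -0.6  -0.5 117.4] | shift now (no turn) [ -0.6  -0.5 117.4]
```

View pics/top2.png

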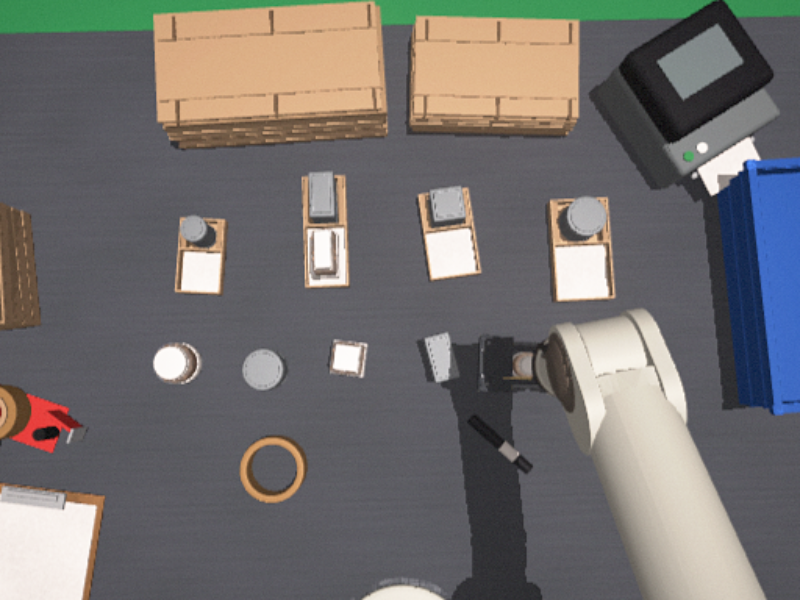

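The top view shows the oblong jar upright in the oblong box's empty cell (325,252), and the gripper over the slim jar (525,365).

```bash
python3 -m crank '0 0 0 20 0;0 0 0 25 0;0 0 0 25 0;0 0 0 25 0;0 0 0 12 0;0 0 0 7 0;0 0 0 0 0;1 0 0 0 0;1 0 0 0 0;1 0 0 0 0;1 0 0 0 0;1 0 0 0 0;1 0 0 0 0;1 0 0 0 0;1 0 0 -5 0;1 0 0 -20 0;1 0 0 -40 0;1 0 0 -40 0;1 0 0 -15 0;1 0 0 0 0' 25; python3 g.py 611 313 155 85.9
```

```text
time_s: 16.95
tcp_pos: [0.4442, -0.2034, 0.1554]
eef_rot: [0.106, 3.139, -0.002]
ft_force: [-0.6, 0.6, -2.2]
opening: 0.0418
grip_force: 25.0
t 16.95 tcp [ 444.2 -203.4  155.4] fy 86.1 tilt -1.0 j [ 1.3   0.54 -1.16  2.    0.6   1.    1.34] open 0.0418 grip 25.0 ft [-0.6  0.6 -2.2]
turn 0.004 shift after turn [-1.295e+02  5.270e+02 -1.000e-01] | shift now (no turn) [-1.317e+02  5.264e+02 -1.000e-01]
```

```bash
python3 -m crank '1 -4.7 19 0 0;1 -9.4 37.6 0 0;1 -9.4 37.6 0 0;1 -9.4 37.6 0 0;1 -9.4 37.6 0 0;1 -9.4 37.6 0 0;1 -9.4 37.6 0 0;1 -9.4 37.6 0 0;1 -9.4 37.6 0 0;1 -9.4 37.6 0 0;1 -9.4 37.6 0 0;1 -9.4 37.6 0 0;1 -9.4 37.6 0 0;1 -9.4 37.6 0 0;1 -4.7 19 0 0;1 0 0 0 0;1 0 0 0 0'; python3 g.py 611 313 42 85.9
```

```text
time_s: 19.08
tcp_pos: [0.6098, 0.3125, 0.1531]
eef_rot: [-0.105, -3.138, 0.004]
ft_force: [0.4, -0.4, -0.8]
opening: 0.0417
grip_force: 25.0
t 19.07 tcp [609.8 312.5 153.1] fy 86.2 tilt -1.0 j [ 0.09  0.81 -0.97  1.5   0.7   1.2   0.51] open 0.0417 grip 25.0 ft [ 0.4 -0.4 -0.8]
turn 0.005 shift after turn [ -1.4   0.9 111. ] | shift now (no turn) [ -1.4   0.9 111. ]
```

```bash
python3 -m crank '1 -1 0.5 15 0;1 0 0 25 0;1 0 0 25 0;1 0 0 20 0;1 0 0 12 0;1 0 0 8 0;1 0 0 4 0;1 0 0 2 0;1 0 0 0 0;1 0 0 0 0';  python3 -m crank '1 0 0 1 0;1 0 0 1 0;1 0 0 1 0;1 0 0 0 0;1 0 0 0 0'
```

```text
time_s: 20.32
tcp_pos: [0.6119, 0.3145, 0.0446]
eef_rot: [0.105, 3.139, 0.001]
ft_force: [0.9, -0.3, -2.4]
opening: 0.0414
grip_force: 25.0
time_s: 20.95
tcp_pos: [0.6115, 0.3143, 0.041]
eef_rot: [-0.105, -3.14, -0.0]
ft_force: [-0.4, 0.8, -2.7]
opening: 0.0415
grip_force: 25.0
```

```bash
python3 -m crank '1 0 1.2 1 0;1 0 0 1 0;1 0 0 0 0;1 0 0 0 0';  python3 -m crank '1 0 0 0.8 0;1 0 0 0 0;1 0 0 0 0';python3 -m crank '1 0 0 0.6 0;1 0 0 0 0;1 0 0 0 0'
```

```text
time_s: 21.45
tcp_pos: [0.6116, 0.3155, 0.039]
eef_rot: [0.105, 3.14, 0.0]
ft_force: [-0.0, -0.5, -1.5]
opening: 0.0416
grip_force: 25.0
time_s: 21.82
tcp_pos: [0.6116, 0.3155, 0.0382]
eef_rot: [0.105, 3.14, -0.0]
ft_force: [-0.5, -0.1, -1.9]
opening: 0.0417
grip_force: 25.0
time_s: 22.2
tcp_pos: [0.6117, 0.3155, 0.0382]
eef_rot: [0.105, 3.139, -0.0]
ft_force: [-1.4, -1.6, 4.9]
opening: 0.0413
grip_force: 25.0
```

```bash
python3 -m crank '0.5 0 0 0 0;0.4 0 0 0 0;0.2 0 0 0 0;0 0 0 0 0;0 0 0 -10 0;0 0 0 -30 0;0 0 0 -40 0;0 0 0 -36 0;0 0 0 0 0;0 0 0 0 0'; python3 g.py 462.6 74.2 150 81.7
```

```text
time_s: 23.45
tcp_pos: [0.6116, 0.3151, 0.1536]
eef_rot: [0.105, 3.14, -0.001]
ft_force: [0.1, -0.5, -0.2]
opening: 0.0923
grip_force: 0.0
t 23.45 tcp [611.6 315.1 153.6] fy 86.2 tilt -1.0 j [ 0.08  0.81 -0.97  1.5   0.7   1.2   0.51] open 0.0923 grip 0.0 ft [ 0.1 -0.5 -0.2]
turn 0.078 shift after turn [ 112.6 -259.9    3.7] | shift now (no turn) [ 132.5 -250.3    3.7]
```

```bash
python3 -m crank '0 8.25 -15.3 0 0;0 16.5 -31.3 0 0;0 16.5 -31.3 0 0;0 16.5 -31.3 0 0;0 16.5 -31.3 0 0;0 16.5 -31.3 0 0;0 16.5 -31.3 0 0;0 16.5 -31.3 0 0;0 8.25 -15.9 0 0;0 0 0 0 0.078;0 0 0 0 0;0 0 0 0 0'; python3 g.py 462.6 74.2 31 81.7
```

```text
time_s: 24.95
tcp_pos: [0.4629, 0.0747, 0.1532]
eef_rot: [-0.224, -3.133, -0.0]
ft_force: [-1.1, 0.2, -0.7]
opening: 0.092
grip_force: 0.0
t 24.95 tcp [462.9  74.7 153.2] fy 81.8 tilt -1.0 j [ 0.72  0.49 -1.15  2.05  0.55  0.96  0.71] open 0.092 grip 0.0 ft [-1.1  0.2 -0.7]
turn 0.002 shift after turn [ 1.000e-01 -6.000e-01  1.222e+02] | shift now (no turn) [ 1.000e-01 -6.000e-01  1.222e+02]
```

```bash
python3 -m crank '0 0 -0.5 25 0;0 0 0 25 0;0 0 0 25 0;0 0 0 25 0;0 0 0 12 0;0 0 0 9 0;0 0 0 0 0;1 0 0 0 0;1 0 0 0 0;1 0 0 0 0;1 0 0 0 0;1 0 0 0 0;1 0 0 0 0;1 0 0 0 0;1 0 0 -5 0;1 0 0 -20 0;1 0 0 -40 0;1 0 0 -40 0;1 0 0 -15 0;1 0 0 0 0' 25; python3 g.py 631.5 -96.8 155 96.5
```

```text
time_s: 27.45
tcp_pos: [0.4634, 0.0735, 0.1528]
eef_rot: [0.228, 3.132, -0.001]
ft_force: [-0.3, 0.3, -1.9]
opening: 0.0517
grip_force: 25.0
t 27.45 tcp [463.4  73.5 152.8] fy 81.7 tilt -1.0 j [ 0.72  0.49 -1.14  2.05  0.55  0.95  0.71] open 0.0517 grip 25.0 ft [-0.3  0.3 -1.9]
turn -0.259 shift after turn [-147.7 -188.3   -1.9] | shift now (no turn) [-191.  -144.1   -1.9]
```

```bash
python3 -m crank '1 -13.6 -10.3 0 0;1 -27.3 -20.6 0 0;1 -27.3 -20.6 0 0;1 -27.3 -20.6 0 0;1 -27.3 -20.6 0 0;1 -27.3 -20.6 0 0;1 -27.3 -20.6 0 0;1 -13.6 -10.2 0 0;1 0 0 0 -0.13;1 0 0 0 -0.129;1 0 0 0 0;1 0 0 0 0'; python3 g.py 631.5 -96.8 40 96.5
```

```text
time_s: 28.95
tcp_pos: [0.6309, -0.0959, 0.1519]
eef_rot: [0.176, -3.136, -0.0]
ft_force: [-1.0, -0.5, -3.4]
opening: 0.0519
grip_force: 25.0
t 28.95 tcp [630.9 -95.9 151.9] fy 96.4 tilt -1.0 j [ 0.8   0.77 -1.04  1.63  0.72  1.17  1.26] open 0.0519 grip 25.0 ft [-1.  -0.5 -3.4]
turn -0.001 shift after turn [ -0.6  -1.  111.9] | shift now (no turn) [ -0.6  -1.  111.9]
```

```bash
python3 -m crank '1 0 -1 15 0;1 0 0 25 0;1 0 0 25 0;1 0 0 20 0;1 0 0 14 0;1 0 0 8 0;1 0 0 4 0;1 0 0 2 0;1 0 0 1 0;1 0 0 0 0;1 0 0 0 0';  python3 -m crank '1 0 0 1 0;1 0 0 1 0;1 0 0 0 0;1 0 0 0 0'
```

```text
time_s: 30.32
tcp_pos: [0.6317, -0.0971, 0.039]
eef_rot: [-0.179, 3.136, -0.0]
ft_force: [-0.1, 0.1, -2.9]
opening: 0.0518
grip_force: 25.0
time_s: 30.82
tcp_pos: [0.6315, -0.097, 0.0366]
eef_rot: [0.179, -3.136, -0.0]
ft_force: [-1.0, -0.5, -2.9]
opening: 0.0517
grip_force: 25.0
```

```bash
python3 -m crank '1 0 0 1 0;1 0 0 0.7 0;1 0 0 0 0;1 0 0 0 0';  python3 -m crank '1 0 0 0.7 0;1 0 0 0 0;1 0 0 0 0'
```

```text
time_s: 31.32
tcp_pos: [0.6316, -0.097, 0.0359]
eef_rot: [-0.179, 3.136, -0.001]
ft_force: [-3.2, -0.3, 5.4]
opening: 0.0519
grip_force: 25.0
time_s: 31.7
tcp_pos: [0.6316, -0.097, 0.0358]
eef_rot: [-0.179, 3.136, -0.001]
ft_force: [-5.3, -1.0, 10.8]
opening: 0.0518
grip_force: 25.0
```

```bash
python3 -m crank '1 0 0 -0.6 0;0.4 0 0 0 0;0.3 0 0 0 0;0.2 0 0 0 0;0 0 0 0 0;0 0 0 -10 0;0 0 0 -30 0;0 0 0 -40 0;0 0 0 -36 0;0 0 0 0 0;0 0 0 0 0'; python3 g.py 462.3 343 155 91.4
```

```text
time_s: 33.08
tcp_pos: [0.6312, -0.0973, 0.1508]
eef_rot: [0.179, -3.136, 0.001]
ft_force: [-0.1, -0.8, -0.2]
opening: 0.0917
grip_force: 0.0
t 33.08 tcp [631.2 -97.3 150.8] fy 96.5 tilt -1.0 j [ 0.8   0.77 -1.04  1.63  0.72  1.16  1.27] open 0.0917 grip 0.0 ft [-0.1 -0.8 -0.2]
turn 0.09 shift after turn [158.1 444.3  -4.5] | shift now (no turn) [117.6 456.7  -4.5]
```

```bash
python3 -m crank '0 4.9 19 0 0;0 9.8 38 0 0;0 9.8 38 0 0;0 9.8 38 0 0;0 9.8 38 0 0;0 9.8 38 0 0;0 9.8 38 0 0;0 9.8 38 0 0;0 9.8 38 0 0;0 9.8 38 0 0;0 9.8 38 0 0;0 9.8 38 0 0;0 4.9 19 0 0;0 0 0 0 0.09;0 0 0 0 0;0 0 0 0 0'; python3 g.py 462.3 343 31 91.4; python3 - <<'E'
from m import *
s=snap("top");np.savez("pics/top3",**s);P=world(s);cv2.imwrite("pics/top3.png",cv2.resize(s["color"][...,::-1],(800,600)))
print("brown");segs(s,P,.006,.04,(s["color"].astype(int)[...,0]-s["color"].astype(int)[...,2]>40),40)
print("tops");segs(s,P,.055,.1,P[...,2]>0)
E
```

```text
time_s: 35.08
tcp_pos: [0.4619, 0.3423, 0.1503]
eef_rot: [0.041, -3.14, 0.001]
ft_force: [-0.1, -0.7, 1.0]
opening: 0.0921
grip_force: 0.0
t 35.08 tcp [461.9 342.3 150.3] fy 91.5 tilt -1.0 j [ 0.08  0.66 -1.05  1.8   0.65  1.07  0.38] open 0.0921 grip 0.0 ft [-0.1 -0.7  1. ]
turn 0.002 shift after turn [ -0.6   0.7 119.3] | shift now (no turn) [ -0.6   0.7 119.3]
brown
[182, 89] n 481 z 0.0191 c [827.  173.4] wh [ 10.8 339.6] ang 2.2
[328, 84] n 45 z 0.0253 c [ 830.3 -200.5] wh [69.1  8.6] ang 86.2
[208, 148] n 504 z 0.0216 c [669.6 108. ] wh [180.8  70.3] ang 0.9
[288, 150] n 428 z 0.022 c [660.2 -92.9] wh [141.5  82.4] ang 6.7
[372, 160] n 498 z 0.0221 c [ 629.9 -310.2] wh [165.4 100.1] ang 1.2
[18, 164] n 325 z 0.0228 c [644.1 588.9] wh [144.6   8. ] ang 5.7
[128, 164] n 381 z 0.0208 c [635.  310.1] wh [ 73.4 121.1] ang 85.7
[12, 275] n 63 z 0.0236 c [364.1 601.3] wh [ 7.5 41.8] ang 46.0
tops
[444, 80] n 2300 z 0.0863 c [ 803.  -469.3] wh [264.9 155.3] ang 81.1
[316, 65] n 3209 z 0.0731 c [ 861.2 -168.8] wh [264.8  77.5] ang 90.0
[176, 81] n 802 z 0.0773 c [829.6 176.6] wh [ 12.8 347.7] ang 2.0
[206, 126] n 488 z 0.0724 c [719.6 108.8] wh [74.1 40.3] ang 0.7
[480, 186] n 1303 z 0.0792 c [ 552.2 -548.5] wh [364.3   8.9] ang 2.1
[498, 184] n 2832 z 0.0921 c [ 554.8 -605.7] wh [349.6  68.3] ang 1.7
[286, 131] n 460 z 0.0706 c [699.2 -88.9] wh [52.1 53. ] ang 7.5
[374, 139] n 539 z 0.0667 c [ 675. -306.] wh [62.7 63.3] ang 87.6
[7, 162] n 464 z 0.0768 c [639.8 586.2] wh [154.3  13.3] ang 8.0
[124, 147] n 255 z 0.0754 c [669.  306.9] wh [40.8 40.3] ang 70.5
[207, 162] n 484 z 0.076 c [630.2 107.8] wh [72.3 40. ] ang 1.8
[290, 160] n 450 z 0.0742 c [630.4 -96.5] wh [52.2 52.1] ang 5.3
[122, 171] n 251 z 0.0778 c [611.7 314.1] wh [40.6 40.4] ang 45.3
[282, 230] n 502 z 0.0702 c [459.6 -71.8] wh [71.8 40.2] ang 12.9
[168, 237] n 555 z 0.0644 c [448.7 204.5] wh [63.  60.1] ang 88.6
```

View pics/top3.png

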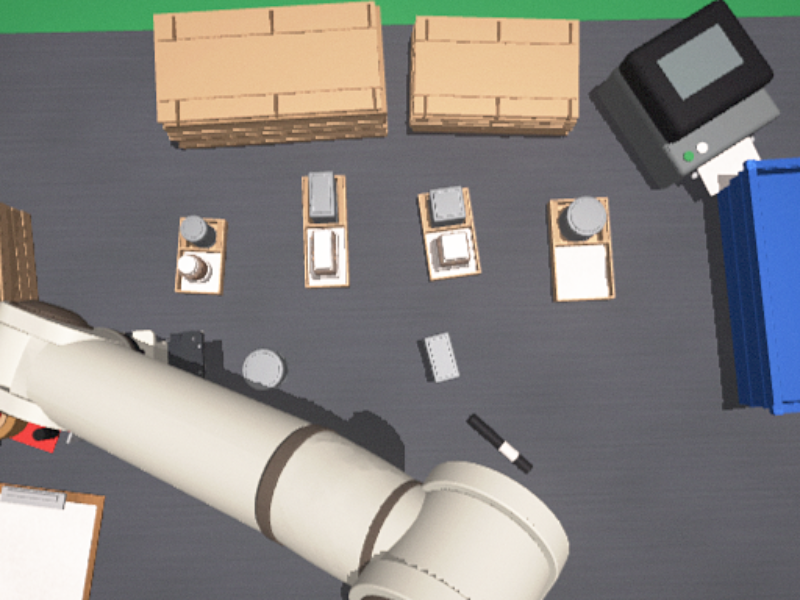

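All three jars stand in their cells: slim at (193,266), oblong at (325,252) and square at (453,248). The boxes and spare tins haven't moved. Now the large jar.

```bash
python3 -m crank '0 0 0.5 25 0;0 0 0 25 0;0 0 0 25 0;0 0 0 25 0;0 0 0 12 0;0 0 0 7 0;0 0 0 0 0;1 0 0 0 0;1 0 0 0 0;1 0 0 0 0;1 0 0 0 0;1 0 0 0 0;1 0 0 0 0;1 0 0 0 0;1 0 0 -5 0;1 0 0 -20 0;1 0 0 -40 0;1 0 0 -40 0;1 0 0 -15 0;1 0 0 0 0' 25; python3 g.py 595 -309.8 155 91.4
```

```text
time_s: 37.62
tcp_pos: [0.4632, 0.3431, 0.1527]
eef_rot: [-0.038, 3.14, 0.001]
ft_force: [-0.1, -0.2, -3.1]
opening: 0.0636
grip_force: 25.0
t 37.62 tcp [463.2 343.1 152.7] fy 91.4 tilt -1.0 j [ 0.08  0.66 -1.05  1.8   0.65  1.08  0.38] open 0.0636 grip 25.0 ft [-0.1 -0.2 -3.1]
turn -0.001 shift after turn [-115.9 -656.    -2.4] | shift now (no turn) [-116.2 -655.9   -2.4]
```

```bash
python3 -m crank '1 -3.4 -19.3 0 0;1 -6.8 -38.6 0 0;1 -6.8 -38.6 0 0;1 -6.8 -38.6 0 0;1 -6.8 -38.6 0 0;1 -6.8 -38.6 0 0;1 -6.8 -38.6 0 0;1 -6.8 -38.6 0 0;1 -6.8 -38.6 0 0;1 -6.8 -38.6 0 0;1 -6.8 -38.6 0 0;1 -6.8 -38.6 0 0;1 -6.8 -38.6 0 0;1 -6.8 -38.6 0 0;1 -6.8 -38.6 0 0;1 -6.8 -38.6 0 0;1 -6.8 -38.6 0 0;1 -3.4 -19.3 0 0;1 0 0 0 0;1 0 0 0 0'; python3 g.py 595 -309.8 40 91.4
```

```text
time_s: 40.12
tcp_pos: [0.594, -0.3073, 0.1514]
eef_rot: [0.042, -3.141, -0.003]
ft_force: [0.8, 0.5, -0.9]
opening: 0.0635
grip_force: 25.0
t 40.12 tcp [ 594.  -307.3  151.4] fy 91.5 tilt -1.0 j [ 1.08  0.81 -1.01  1.55  0.72  1.19  1.53] open 0.0635 grip 25.0 ft [ 0.8  0.5 -0.9]
turn 0.003 shift after turn [ -1.   -2.7 111.4] | shift now (no turn) [ -1.   -2.7 111.4]
```

```bash
python3 -m crank '1 -0.5 -2.5 15 0;1 0 0 25 0;1 0 0 25 0;1 0 0 20 0;1 0 0 14 0;1 0 0 8 0;1 0 0 4 0;1 0 0 1 0;1 0 0 0 0;1 0 0 0 0';  python3 -m crank '1 0 0 1 0;1 0 0 1 0;1 0 0 0 0;1 0 0 0 0'
```

```text
time_s: 41.38
tcp_pos: [0.595, -0.3129, 0.0404]
eef_rot: [-0.038, 3.141, -0.001]
ft_force: [0.1, -0.1, -2.5]
opening: 0.0638
grip_force: 25.0
time_s: 41.88
tcp_pos: [0.5947, -0.3126, 0.0378]
eef_rot: [-0.038, 3.141, 0.0]
ft_force: [-0.4, -0.5, -2.9]
opening: 0.0635
grip_force: 25.0
```

```bash
python3 -m crank '1 0 1.2 0 0;1 0 1.2 0 0;1 0 0 1 0;1 0 0 1 0;1 0 0 0 0;1 0 0 0 0';  python3 -m crank '1 0 0 0.7 0;1 0 0 0 0;1 0 0 0 0'
```

```text
time_s: 42.62
tcp_pos: [0.5946, -0.3103, 0.0358]
eef_rot: [0.038, -3.141, -0.0]
ft_force: [0.4, 0.5, -2.2]
opening: 0.0638
grip_force: 25.0
time_s: 43.0
tcp_pos: [0.5947, -0.3103, 0.0353]
eef_rot: [-0.038, 3.141, -0.0]
ft_force: [0.3, 0.3, -1.0]
opening: 0.0639
grip_force: 25.0
```

```bash
python3 -m crank '1 0 0 0.6 0;1 0 0 0 0;1 0 0 0 0'
```

```text
time_s: 43.38
tcp_pos: [0.5947, -0.3103, 0.0353]
eef_rot: [-0.038, 3.141, -0.001]
ft_force: [-3.9, 0.3, 5.4]
opening: 0.0637
grip_force: 25.0
```

Contact is made, so I'll release, rise and move back out of view.

```bash
python3 -m crank '0.25 0 0 0 0;0.2 0 0 0 0;0.1 0 0 0 0;0 0 0 0 0;0 0 0 -10 0;0 0 0 -30 0;0 0 0 -40 0;0 0 0 -40 0;0 30 -10 0 0;0 35 -20 0 0;0 35 -20 0 0;0 35 -20 0 0;0 0 -20 0 0;0 0 0 0 0;0 0 0 0 0'; python3 - <<'E'
from m import *
s=snap("top");P=world(s);cv2.imwrite("pics/top4.png",cv2.resize(s["color"][...,::-1],(800,600)))
c=s["color"].astype(int)
print("brown");segs(s,P,.006,.04,(c[...,0]-c[...,2]>40),100)
print("tops");segs(s,P,.055,.1,P[...,2]>0,200)
s=snap("scene");cv2.imwrite("pics/sc4.png",cv2.resize(s["color"][...,::-1],(800,600)))
E
```

```text
time_s: 45.25
tcp_pos: [0.4635, -0.4019, 0.155]
eef_rot: [-0.041, 3.14, 0.001]
ft_force: [-0.4, 0.0, 0.7]
opening: 0.0918
grip_force: 0.0
brown
[320, 84] n 178 z 0.0244 c [ 831.2 -181.3] wh [222.9   8.6] ang 87.1
[182, 89] n 512 z 0.0189 c [827.5 173.5] wh [ 11.2 339.8] ang 2.1
[208, 148] n 514 z 0.0214 c [669.6 108. ] wh [180.9  70.4] ang 0.9
[288, 150] n 422 z 0.0218 c [660.4 -93.1] wh [141.6  82.7] ang 6.4
[372, 160] n 537 z 0.0217 c [ 629.6 -310.1] wh [165.8 100.1] ang 1.4
[18, 172] n 482 z 0.0234 c [623.2 586. ] wh [184.7   7.1] ang 6.9
[129, 164] n 385 z 0.0203 c [635.  310.5] wh [ 74.6 122. ] ang 85.8
[11, 264] n 213 z 0.0228 c [393.2 601.6] wh [82.5 35.2] ang 1.0
tops
[443, 81] n 2292 z 0.0866 c [ 803.3 -470.4] wh [265.5 154.7] ang 81.6
[316, 65] n 3229 z 0.073 c [ 861.5 -168.9] wh [264.7  77.4] ang 89.8
[176, 82] n 803 z 0.0772 c [829.5 176.6] wh [ 12.9 347.4] ang 1.9
[206, 125] n 488 z 0.0724 c [719.4 108.8] wh [73.5 40.3] ang 1.1
[476, 154] n 735 z 0.0792 c [ 627.7 -545.6] wh [212.9   8.7] ang 1.9
[498, 148] n 1701 z 0.0921 c [ 639.4 -599.8] wh [ 66.3 181.3] ang 89.6
[286, 131] n 458 z 0.0705 c [699.5 -88.5] wh [53.  52.1] ang 7.1
[375, 139] n 541 z 0.0668 c [ 675.2 -305.8] wh [61.3 62.7] ang 86.6
[8, 170] n 616 z 0.0771 c [620.1 588.4] wh [188.8  22.2] ang 1.2
[124, 147] n 253 z 0.0758 c [668.6 306.9] wh [39.2 40.8] ang 29.5
[207, 162] n 485 z 0.0763 c [630.6 107.9] wh [72.6 40.2] ang 1.3
[290, 160] n 448 z 0.0744 c [630.  -96.8] wh [51.7 52.3] ang 5.9
[378, 172] n 536 z 0.0739 c [ 592.9 -309.5] wh [62.  62.4] ang 43.2
[122, 171] n 256 z 0.0773 c [611.3 313.8] wh [41.2 40. ] ang 62.1
[282, 230] n 500 z 0.0702 c [459.9 -71.9] wh [72.2 39.9] ang 13.2
[168, 237] n 550 z 0.0645 c [448.7 204.6] wh [63.  60.2] ang 88.5
```

View pics/top4.png

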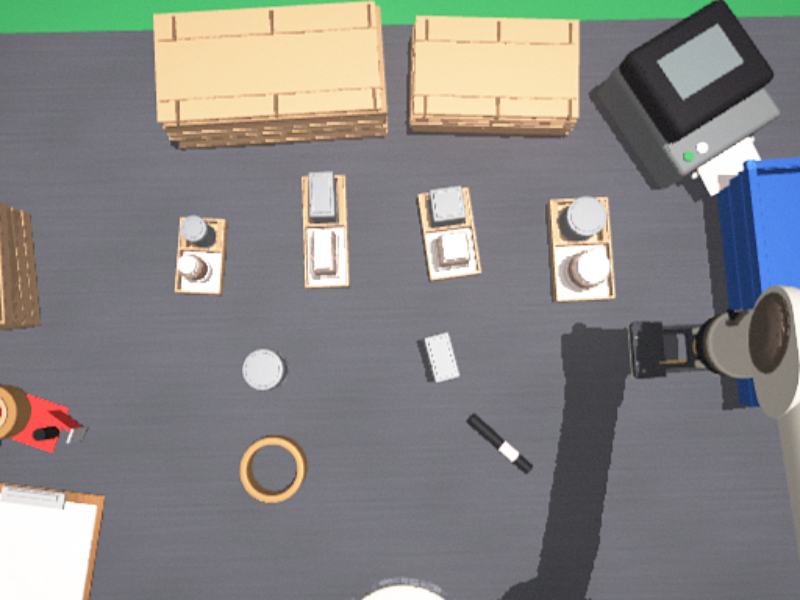

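View pics/sc4.png

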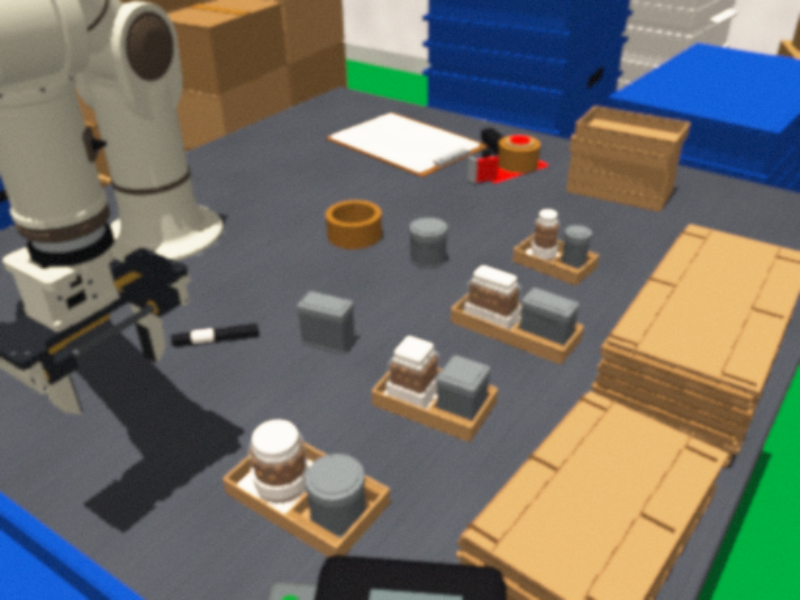

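Both views show all four jars upright in the matching boxes. In the top view they are slim (193,266), oblong (325,252), square (453,248) and large (588,268). The boxes and spare tins are unmoved, and the gripper is clear.

```bash
python3 -c "
from workcell import robot
print(robot.finish_job())"
```

```text
the job is handed in; nothing more can be done
None
```

I placed all four jars upright in the empty cells of their matching boxes, left the boxes and the two spare tins where they were, and handed the job in at about 45 s; it returned no verdict.

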